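Find the binding door of two lens-curing boxes and lock the good one

TASK

The doors of the two lens-curing boxes should spring shut by themselves, but one of them binds. Swing first the left door, then the right door out by its tab through its whole arc to the stop and let it go; then turn the cam lock on the roof of the box whose door sprang shut half a turn, all the way round to its stop. Leave the binding door standing wide open with its lock unturned, and leave the other things on the table where they are.

Things in the scene. Friction and masses are not known exactly. Their poses are not given: they have to be found in the camera images.
- box_p: One of two outwardly identical lens-curing boxes, fixed to the table: grey sheet-metal box 120 deep (its x) x 130 wide (y) x 80 mm high, flat roof. Origin: centre of its underside; x points to its rear, away from the door; y to its left as the robot sees it; z up. Either box may stand left, and either may be the one whose door binds.
- door_p (a joint): Angle (rad) of box_p's front door: 0 shut, 1.6 open at its stop. Hinged at the left front corner; the free right edge swings toward the robot, then left (clockwise from above). Nothing latches it while the lock is open. A spring closes it (0.04 N m shut to 0.12 open): a free door shuts 1 to 2 s after release; a binding one has 0.4 N m friction and stays where left. One of the two binds.
- hinge_p (a point): Point on the hinge pin of door_p, 105 mm above the table, at (-64, 65) mm in the box's x, y.
- tab_p (a point): Centre of the upper part of the aluminium pull tab at the free edge of door_p, 105 mm from the hinge pin, 105 mm above the table. The tab is a plate 8 mm thick, 36 mm wide, standing above the roof, from 80 to 119 mm over the table. Its rear face is free from behind, over the roof, to be pushed outward; its top can also be pinched.
- cam_p (a joint): Angle (rad) of the steel cam-lock disc on box_p's roof: 0 open (starts 0 to 0.3), 3.14 locked, at its stop. Turns anticlockwise from above: its lever points to the box's right (-y) at 0, passes the rear (+x), ends at the left (+y); the disc's hook, 90 degrees ahead of the lever, then lies round the door's keeper pin. Friction 0.06 N m; stays where left.
- lock_p (a point): Point on the disc's upright axis, 107 mm above the table, at (10, 0) mm in the box's x, y. Disc 56 mm across, 12 mm high on the roof of box_p.
- post_p (a point): Centre of the black upright post at the end of the lever of cam_p: 14 mm diameter, from 92 to 122 mm above the table, 42 mm from the disc's axis. Push it round, or pinch it and lead it round.
- box_q: One of two outwardly identical lens-curing boxes, fixed to the table: grey sheet-metal box 120 deep (its x) x 130 wide (y) x 80 mm high, flat roof. Origin: centre of its underside; x points to its rear, away from the door; y to its left as the robot sees it; z up. Either box may stand left, and either may be the one whose door binds.
- door_q (a joint): Angle (rad) of box_q's front door: 0 shut, 1.6 open at its stop. Hinged at the left front corner; the free right edge swings toward the robot, then left (clockwise from above). Nothing latches it while the lock is open. A spring closes it (0.04 N m shut to 0.12 open): a free door shuts 1 to 2 s after release; a binding one has 0.4 N m friction and stays where left. One of the two binds.
- hinge_q (a point): Point on the hinge pin of door_q, 105 mm above the table, at (-64, 65) mm in the box's x, y.
- tab_q (a point): Centre of the upper part of the aluminium pull tab at the free edge of door_q, 105 mm from the hinge pin, 105 mm above the table. The tab is a plate 8 mm thick, 36 mm wide, standing above the roof, from 80 to 119 mm over the table. Its rear face is free from behind, over the roof, to be pushed outward; its top can also be pinched.
- cam_q (a joint): Angle (rad) of the steel cam-lock disc on box_q's roof: 0 open (starts 0 to 0.3), 3.14 locked, at its stop. Turns anticlockwise from above: its lever points to the box's right (-y) at 0, passes the rear (+x), ends at the left (+y); the disc's hook, 90 degrees ahead of the lever, then lies round the door's keeper pin. Friction 0.06 N m; stays where left.
- lock_q (a point): Point on the disc's upright axis, 107 mm above the table, at (10, 0) mm in the box's x, y. Disc 56 mm across, 12 mm high on the roof of box_q.
- post_q (a point): Centre of the black upright post at the end of the lever of cam_q: 14 mm diameter, from 92 to 122 mm above the table, 42 mm from the disc's axis. Push it round, or pinch it and lead it round.
- jar_pads: Bystander: clear jar with a white cap, 42 x 44 mm. Origin: centre of its underside.
- tool_block: Bystander: beech block with upright pin punches, 45x110x84 mm. Origin: centre of its underside.
- thread_lock: Bystander: small upright bottle with a white nozzle, 26 mm across, 78 mm high. Origin: centre of its underside.
- pliers: Bystander: pliers lying flat, 145x48x12 mm. Origin: centre of its underside.
- loupe: Bystander: black eye loupe, 38 x 31 mm. Origin: centre of its underside.
- scissors: Bystander: scissors lying flat, 87x199x9 mm. Origin: centre of its underside.
- brush: Bystander: wooden-handled brush lying flat, 158 mm long, 13 mm thick. Origin: centre of its underside.

How it is judged (in metres and radians):
On the way, in this order (a step that is already met when the one before it is completed fails the run):
1. the left box's door has been swung out through its arc (past 1.35 rad) (((y of lock_p in the frame of box_q above 0 m and value of joint door_p above 1.35 rad) or (not (y of lock_p in the frame of box_q above 0 m) and value of joint door_q above 1.35 rad))), for 0.1 s.
2. then the right box's door has been swung out through its arc (past 1.35 rad) (((y of lock_p in the frame of box_q above 0 m and value of joint door_q above 1.35 rad) or (not (y of lock_p in the frame of box_q above 0 m) and value of joint door_p above 1.35 rad))), for 0.1 s.
3. the door that moves freely is shut and its cam lock is turned home (value of joint door_q below 0.06 rad and value of joint cam_q above 2.9 rad), for 0.2 s.
At the end, for the whole second after the job is handed in: The free door is shut (under 0.06 rad) and its cam lock turned home (over 2.9 rad); the binding door stands wide open (over 1.3 rad) and its cam lock is unturned (under 0.6 rad) (all of step 3 and value of joint door_p above 1.3 rad and value of joint cam_p below 0.6 rad); the robot touches nothing.
It fails at once if the lock of the binding box is turned (past 0.6 rad) (value of joint cam_p above 0.6 rad).
It fails at once if a bystander is shifted more than 40 mm (distance of any of jar_pads, tool_block, thread_lock, pliers, loupe, scissors, brush from where it was at the start of the episode above 0.04 m).
It also fails if it takes over 58 s, if anything falls off the work surface, if the arm or the gripper's body presses on something with over 40 N, if the wrist force passes 120 N, or if a joint passes its speed limit or range.

ROBOT

A 7-joint arm with a two-finger parallel gripper is mounted at the origin on a cart in front of the work surface, level with it; the furniture and walls round the work are solid. World frame = base frame: x ahead of the robot, y to its left, z up, the work surface at z = 0. Lengths are in mm, angles in rad, forces in N, time in s.
With the tool pointing down it reaches from about 400 to 900 mm from the base axis. Payload 5.6 kg.
Tool frame: the origin (TCP) lies between the finger pads; the fingertips stand 22 mm ahead of it and the grasp point (between the pads) lies 3 mm ahead of it; z points along the fingers, y is the direction in which the jaws open and shut (so a half turn about z gives the same grasp; the last joint's range is limited). The gripper opens to 92 mm and grips with 3 to 60 N. Pads are 20 mm wide; open, the fingers measure 128 mm over their backs; the gripper's body (75 mm by 189 mm) begins 69 mm behind the grasp point.
Start: joints at [1.133, 0.468, -0.012, 1.603, 0.006, 1.071, -0.056], TCP at [249.966, -600.021, 236.592] pointing down, gripper open.
Joint ranges: [-2.53, 2.53], [-0.31, 2.02], [-1.57, 1.55], [0.28, 2.44], [-1.29, 4.43], [0.15, 1.84], [-2.92, 2.92]. Speed limits (rad/s): [2.57, 2.57, 3.14, 3.14, 3.14, 3.14, 3.14].

INTERFACE

Orientations are given as a unit quaternion [x, y, z, w].
In Python, from cell import bot gives the robot as it stands.
- The arm moves only by the tool servo_tool, never from a script. Its argument "targets" is one flat list of numbers, 6 for each row, row after row: the shift along the tool's x, y, z in m, then the turn, a rotation vector about the tool's x, y, z in degrees. In form: [x, y, z, ax, ay, az, x, y, z, ax, ay, az, ...]. A call has 1 to 20 rows; each row is the pose to reach, as a shift and turn from the pose commanded when the call began, along the tool's axes at that moment; what a row does not reach only later rows make up. A row lasts 1/8 s, in which the tool goes at most 62.5 mm and 10.7 degrees, less where a joint would pass 70% of its speed; a pose out of reach is approached as far as the arm can. A call with a gripper value outside its range is refused whole. "hand" is the closure, from 0 (fully open) to 1 (shut), set as the call begins (left out, the last holds). The fingers move at their own pace and stop on an object; "force" is the grip in N (left out, the last holds). Time passes only in rows, so rows that repeat a pose let the fingers close. It gives the time, the measured TCP pose, the force and the opening at its end, in the units of the state.
- bot.state(): the state, without advancing time (a new reading comes with each control period).
- bot.camera(name): name is "side" or "top" or "wrist"; returns the picture (400x640x3 uint8, red, green, blue); there is no depth.
- bot.get_calibration(name): a dict with "mtx" (3x3 intrinsics, pixels), "D" ([k1, k2, p1, p2, k3] as OpenCV has them; the pictures are not rectified), "R" (3x3) and "t" (3): a world point X has camera coordinates R X + t. Camera axes: x right, y down, z forward; pixel columns grow to the right and rows downward; lengths in mm; the calibration is good to about 2 mm. A picture is of the moment at which its call begins: read the wrist's pose just before it. get_calibration takes no time and is no camera call; for the wrist camera it gives the pose at the moment of the call.
- bot.finish_job(): hands the job in, once; it reports no verdict.
The state is a dict: "clock": time; "joint_positions": joint angles; "qvel": joint speeds; "joint_efforts": joint torques, N m; "tcp_pos": TCP position; "eef_rot": TCP orientation; "force": force on the tool from outside, world axes, zero at the start; "moment": the same for the moment, N m; "width": finger opening in mm.
Only numpy, scipy, OpenCV 4.12 (cv2) and the standard library are available. Lean on these libraries where they do the work, as an engineer would, in place of code of your own. Each camera call takes 0.05 s, during which the arm holds its last target. There are 200 camera calls.

## Working session

There is one attempt and no reset: what is moved stays moved. The work goes in short steps, Python scripts to look and compute and a tool call to move; the robot and the scene stay as the last step left them, time stands still between calls to the robot, and variables do not carry over. Pictures are saved under pics/ and viewed, about 8 in all and at most 12, crops included, and the job is handed in when it is done.

Besides the shell and the picture viewer there is one more tool, called after "Call:" by a JSON object that holds its "method" and its "body". servo_tool: Moves the arm, as the interface text tells. Its arguments: {"type":"object","properties":{"targets":{"type":"array"},"hand":{"type":"number"},"force":{"type":"number"}},"required":["targets"]}

```bash
mkdir -p pics; python3 - <<'E'
from cell import bot
import cv2
for n in ("top","side"):
    im=bot.camera(n); cv2.imwrite(f"pics/{n}0.png",im[:,:,::-1])
    c=bot.get_calibration(n); print(n,c)
print(bot.state())
E
```

```text
top {'mtx': array([[450.47660988,   0.        , 322.41450401],
       [  0.        , 450.47660988, 193.04821805],
       [  0.        ,   0.        ,   1.        ]]), 'D': array([-0.12272079,  0.        ,  0.        ,  0.        ,  0.        ]), 'R': array([[-0.02642497, -0.99964998, -0.00127788],
       [-0.97857389,  0.02612892, -0.2042313 ],
       [ 0.20419321, -0.00414631, -0.97892183]]), 't': array([-149.5509399 ,  608.15500864, 1062.1477286 ])}
side {'mtx': array([[422.18438632,   0.        , 321.006491  ],
       [  0.        , 422.18438632, 194.92459439],
       [  0.        ,   0.        ,   1.        ]]), 'D': array([-0.02323562,  0.        ,  0.        ,  0.        ,  0.        ]), 'R': array([[ 0.9739535 , -0.22658926,  0.00847911],
       [-0.11940973, -0.54433278, -0.83032713],
       [ 0.19275867,  0.80768752, -0.55721177]]), 't': array([-616.21681692,   68.16114845, 1111.75137032])}
{'clock': 0.1, 'joint_positions': array([ 1.13301477,  0.46827341, -0.01158704,  1.60353549,  0.00600142,
        1.07142338, -0.05629197]), 'qvel': array([ 2.63263237e-05, -1.53349642e-03, -9.48218174e-04, -3.74938693e-03,
       -1.40457715e-03, -3.29443116e-04,  2.48490621e-04]), 'joint_efforts': array([ 1.62863718e-03, -5.21642482e+01, -1.21128070e-02, -2.44363278e+01,
       -5.67196053e-02,  1.40899548e-02,  6.43476415e-05]), 'tcp_pos': array([ 249.73188728, -599.56950354,  235.74413093]), 'eef_rot': array([ 9.80588142e-01,  1.96077155e-01, -2.17963344e-04, -7.72573036e-04]), 'force': array([-0.41929655,  0.20092265, -0.25134438]), 'moment': array([ 0.01135748, -0.01379483,  0.01930974]), 'width': 92.4985911457706}
```

View pics/top0.png

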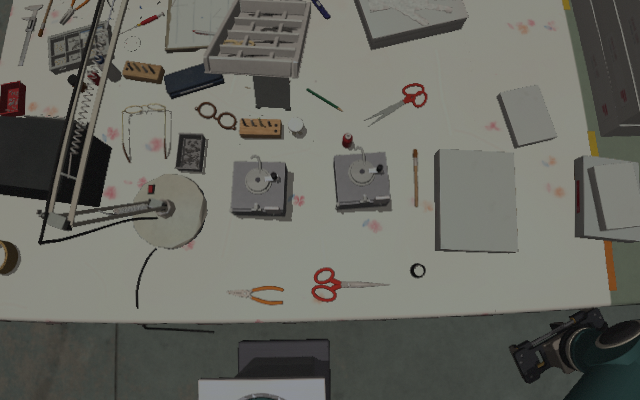

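View pics/side0.png

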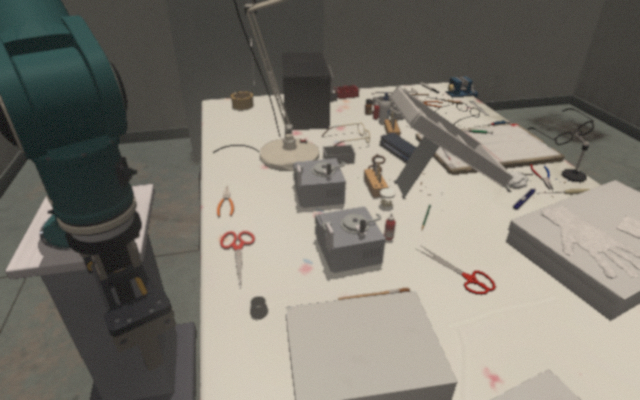

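The top view shows the left box's roof around (260,185) and the right box's around (361,178). The levers point right, with posts near (277,174) and (378,170). The tabs are on the front edges near (268,210) and (374,203). I'll enlarge this area.

```bash
python3 - <<'E'
import cv2
im=cv2.imread("pics/top0.png")[145:225,220:400]
cv2.imwrite("pics/crop0.png",cv2.convertScaleAbs(cv2.resize(im,None,fx=4.4,fy=4.4,interpolation=cv2.INTER_CUBIC),alpha=1.6))
E
```

```text
(no output)
```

View pics/crop0.png

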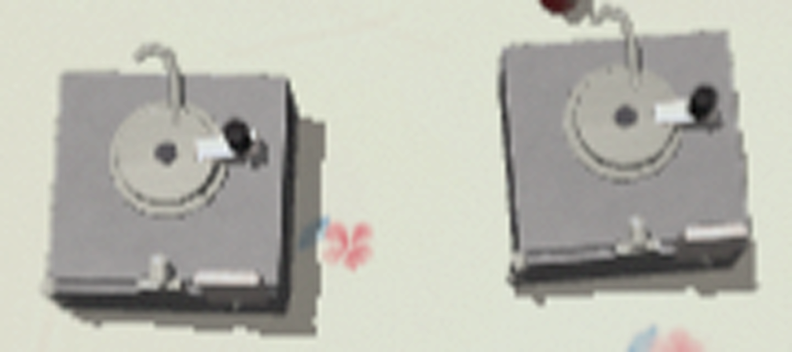

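```bash
cat > h.py <<'E'
import numpy as np, cv2
from cell import bot
def ray(n,uv,z,c=None):
    c=c or bot.get_calibration(n); p=cv2.undistortPoints(np.array([[uv]],float),c["mtx"],c["D"])[0,0]
    R=c["R"];o=-R.T@c["t"];d=R.T@np.array([p[0],p[1],1]);return (o+d*(z-o[2])/d[2])[:2]
def proj(n,X,c=None):
    c=c or bot.get_calibration(n)
    return cv2.projectPoints(np.array([X],float),cv2.Rodrigues(c["R"])[0],c["t"],c["mtx"],c["D"])[0][0,0]
def box2w(o,a,x,y): return o+np.array([np.cos(a)*x-np.sin(a)*y,np.sin(a)*x+np.cos(a)*y])
E
python3 - <<'E'
from h import *
S=lambda u,v:(220+(u+.5)/4.4-.5,145+(v+.5)/4.4-.5)
for nm,pts in dict(L=dict(rl=(62,73,80),rr=(288,78,80),axis=(166,152,95),post=(236,131,122),tab=(227,277,119)),
  R=dict(rl=(503,47,80),rr=(727,33,80),axis=(626,116,95),post=(705,96,122),tab=(716,232,119))).items():
    P={k:ray("top",S(*v[:2]),v[2]) for k,v in pts.items()}
    print(nm,{k:v.round(1) for k,v in P.items()})
    e=P['rl']-P['rr'];a=np.arctan2(-e[0],e[1]);print("width",np.hypot(*e),"yaw",a)
    mid=(P['rl']+P['rr'])/2
    for nme,o in(("corn",box2w(mid,a,-60,0)),("axis",box2w(P['axis'],a,-10,0)),("tab",box2w(P['tab'],a,64,40))): print(nme,o.round(1))
    d=P['post']-P['axis'];print("post r",np.hypot(*d),"cam",np.arctan2(d[1],d[0])-a+np.pi/2)
for k,uv in dict(pliers=(258,295),sciss=(345,285),loupe=(418,270),thread=(347,141),brush=(416,178),lampbase=(168,211),jar=(297,127)).items(): print(k,ray("top",uv,10).round())
E
```

```text
L {'rl': array([687.9,  54.8]), 'rr': array([681.1, -74.4]), 'axis': array([636.2,  -7.3]), 'post': array([640.2, -49.3]), 'tab': array([560.5, -43.8])}
width 129.35584602253576 yaw -0.05211033814363359
corn [624.6  -6.7]
axis [626.2  -6.8]
tab [626.5  -7.2]
post r 42.17346095756336 cam 0.14829267088652798
R {'rl': array([ 696.1, -197. ]), 'rr': array([ 701.2, -325.2]), 'axis': array([ 649.9, -263.7]), 'post': array([ 653.1, -304.7]), 'tab': array([ 578. , -307.1])}
width 128.34660070552047 yaw 0.03990891067228644
corn [ 638.7 -263.5]
axis [ 639.9 -264.1]
tab [ 640.4 -264.5]
post r 41.1668668971597 cam 0.03755546455294434
pliers [357.   3.]
sciss [ 377. -217.]
loupe [ 408. -404.]
thread [ 756. -236.]
brush [ 649. -415.]
lampbase [578. 242.]
jar [ 799. -102.]
```

```bash
cat >> h.py <<'E'
from scipy.spatial.transform import Rotation as Ro
BOX=dict(L=(np.array([626.,-7.]),-.05),R=(np.array([640.,-264.]),.04))
def rows(wps):
    "world (x,y,z mm, yaw deg) -> tool-frame rows in m, deg, from the present pose; tool kept pointing down"
    s=bot.state();R0=Ro.from_quat(s["eef_rot"]);out=[]
    for x,y,z,w in wps:
        d=R0.inv().apply(np.array([x,y,z])-s["tcp_pos"])/1000
        r=(R0.inv()*Ro.from_euler("z",w,degrees=True)*Ro.from_quat([1,0,0,0])).as_rotvec(degrees=True)
        out.append([*d.round(3),*r.round(1)]);print(out[-1])
def door(b,th,gap,z,off=0):
    "finger centre 'gap' mm behind tab mid-plane, door angle th"
    o,a=BOX[b];h=box2w(o,a,-64,65);p=-np.pi/2-th+a
    u=np.array([np.cos(p),np.sin(p)]);n=np.array([-u[1],u[0]])
    return (*(h+105*u+n*gap),z,180+np.degrees(a-th))
def cam(b,ph,gap,z):
    o,a=BOX[b];c=box2w(o,a,10,0);p=-np.pi/2+ph+a
    u=np.array([np.cos(p),np.sin(p)]);n=np.array([-u[1],u[0]])
    return (*(c+42*u-n*gap),z,np.degrees(a+ph))
E
python3 - <<'E'
from h import *
rows([door("L",0,21,220),door("L",0,21,116)])
print(door("L",0,21,116),door("L",1.6,14,116))
E
```

```text
[np.float64(0.519), np.float64(-0.385), np.float64(0.016), np.float64(-0.0), np.float64(-0.1), np.float64(-154.5)]
[np.float64(0.519), np.float64(-0.385), np.float64(0.12), np.float64(-0.0), np.float64(-0.1), np.float64(-154.5)]
(np.float64(581.0545720321893), np.float64(-44.80090613715947), 116, np.float64(177.1352110243459)) (np.float64(459.55010890636044), np.float64(55.46901668534841), 116, np.float64(85.46196380341416))
```

Call:
{"method": "servo_tool", "body": {"targets": [0.519, -0.385, 0.0, 0, 0, -154.5, 0.519, -0.385, 0.0, 0, 0, -154.5, 0.519, -0.385, 0.0, 0, 0, -154.5, 0.519, -0.385, 0.0, 0, 0, -154.5, 0.519, -0.385, 0.0, 0, 0, -154.5, 0.519, -0.385, 0.0, 0, 0, -154.5, 0.519, -0.385, 0.0, 0, 0, -154.5, 0.519, -0.385, 0.0, 0, 0, -154.5, 0.519, -0.385, 0.0, 0, 0, -154.5, 0.519, -0.385, 0.0, 0, 0, -154.5, 0.519, -0.385, 0.0, 0, 0, -154.5, 0.519, -0.385, 0.0, 0, 0, -154.5, 0.519, -0.385, 0.0, 0, 0, -154.5, 0.519, -0.385, 0.0, 0, 0, -154.5, 0.519, -0.385, 0.0, 0, 0, -154.5, 0.519, -0.385, 0.0, 0, 0, -154.5, 0.519, -0.385, 0.0, 0, 0, -154.5], "hand": 1, "force": 20}}

```text
clock: 2.22
tcp_pos: [580.9, -45.1, 236.4]
eef_rot: [0.026, 1.0, -0.0, -0.0]
force: [0.9, 1.1, 0.4]
width: 0.3
```

```bash
python3 - <<'E'
from h import *
print(bot.state()["joint_positions"].round(2),bot.state()["tcp_pos"].round(1),bot.state()["width"])
im=bot.camera("wrist");c=bot.get_calibration("wrist")
for n,X in dict(tab=(*door("L",0,0,0)[:2],119),axis=(*cam("L",0,42,0)[:2],92)).items(): print(n,proj("wrist",X,c))
cv2.imwrite("pics/w1.png",im[:,:,::-1])
rows([door("L",0,21,116)])
E
```

```text
[ 0.61  0.48 -0.77  1.73  0.37  1.08  1.23] [580.9 -45.1 236.4] 0.28966807103199566
tab [316.19516798 176.92596607]
axis [314.04320224 204.50010168]
[np.float64(-0.0), np.float64(0.0), np.float64(0.12), np.float64(-0.0), np.float64(-0.0), np.float64(-0.1)]
```

View pics/w1.png

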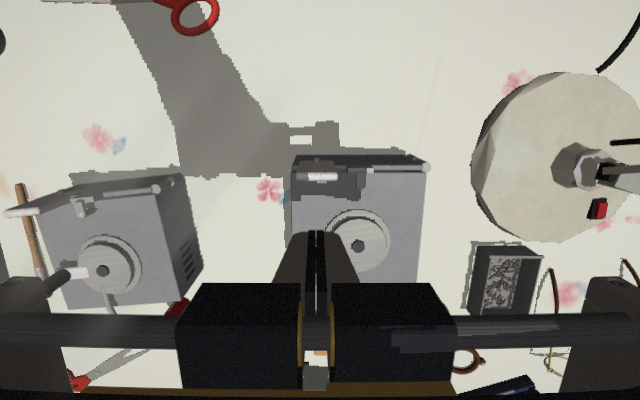

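The wrist view puts the left tab at (322,176), against a predicted (316,177), so they agree. I'll descend behind it.

Call:
{"method": "servo_tool", "body": {"targets": [0, 0, 0.05, 0, 0, 0, 0, 0, 0.09, 0, 0, 0, 0, 0, 0.12, 0, 0, 0, 0, 0, 0.12, 0, 0, 0, 0, 0, 0.12, 0, 0, 0]}}

```text
clock: 2.9
tcp_pos: [581.8, -44.7, 117.8]
eef_rot: [0.025, 1.0, 0.0, 0.001]
force: [-0.1, -0.0, 0.4]
width: 0.2
```

```bash
python3 - <<'E'
from h import *
print(bot.state()["force"].round(1))
rows([door("L",t,14,116) for t in np.linspace(.16,1.6,10)])
E
```

```text
[-0.1 -0.   0.4]
[np.float64(0.025), np.float64(-0.001), np.float64(0.002), np.float64(0.0), np.float64(0.1), np.float64(9.1)]
[np.float64(0.042), np.float64(0.001), np.float64(0.002), np.float64(0.0), np.float64(0.1), np.float64(18.3)]
[np.float64(0.058), np.float64(0.005), np.float64(0.002), np.float64(0.0), np.float64(0.1), np.float64(27.5)]
[np.float64(0.073), np.float64(0.012), np.float64(0.002), np.float64(0.0), np.float64(0.1), np.float64(36.6)]
[np.float64(0.087), np.float64(0.022), np.float64(0.002), np.float64(0.0), np.float64(0.1), np.float64(45.8)]
[np.float64(0.1), np.float64(0.033), np.float64(0.002), np.float64(0.0), np.float64(0.1), np.float64(55.0)]
[np.float64(0.11), np.float64(0.047), np.float64(0.002), np.float64(0.1), np.float64(0.1), np.float64(64.2)]
[np.float64(0.118), np.float64(0.061), np.float64(0.002), np.float64(0.1), np.float64(0.1), np.float64(73.3)]
[np.float64(0.124), np.float64(0.077), np.float64(0.002), np.float64(0.1), np.float64(0.1), np.float64(82.5)]
[np.float64(0.127), np.float64(0.094), np.float64(0.002), np.float64(0.1), np.float64(0.1), np.float64(91.7)]
```

Call:
{"method": "servo_tool", "body": {"targets": [0.012, 0, 0, 0, 0, 4.5, 0.025, -0.001, 0, 0, 0, 9, 0.034, 0, 0, 0, 0, 14, 0.042, 0.001, 0, 0, 0, 18, 0.05, 0.003, 0, 0, 0, 23, 0.058, 0.005, 0, 0, 0, 27.5, 0.066, 0.008, 0, 0, 0, 32, 0.073, 0.012, 0, 0, 0, 36.5, 0.087, 0.022, 0, 0, 0, 46, 0.1, 0.033, 0, 0, 0, 55, 0.11, 0.047, 0, 0, 0, 64, 0.118, 0.061, 0, 0, 0, 73, 0.124, 0.077, 0, 0, 0, 82.5, 0.126, 0.086, 0, 0, 0, 87, 0.127, 0.094, 0, 0, 0, 91.5, 0.127, 0.094, 0, 0, 0, 91.5, 0.127, 0.094, 0, 0, 0, 91.5]}}

```text
clock: 5.03
tcp_pos: [459.7, 55.4, 117.5]
eef_rot: [0.733, 0.68, 0.001, 0.001]
force: [0.7, -0.5, 1.1]
width: 0.6
```

```bash
python3 - <<'E'
from h import *
im=bot.camera("side")
cv2.imwrite("pics/s2.png",cv2.resize(im[120:300,180:440,::-1],None,fx=3,fy=3,interpolation=cv2.INTER_CUBIC))
print(bot.state()["force"],door("L",1.6,14,116))
E
```

```text
[ 0.34229236 -0.36883804  1.32393579] (np.float64(459.55010890636044), np.float64(55.46901668534841), 116, np.float64(85.46196380341416))
```

View pics/s2.png

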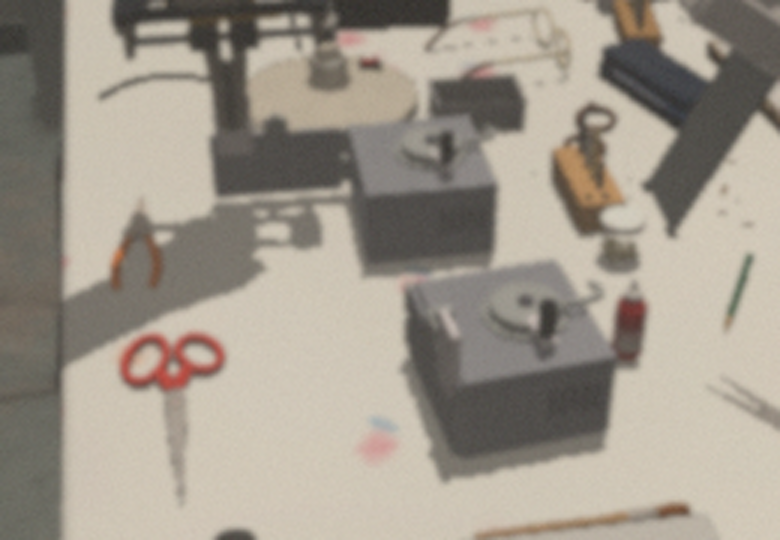

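The left door stands open toward the robot, with the finger behind its tab. I'll nudge it to feel for the stop, then lift off.

Call:
{"method": "servo_tool", "body": {"targets": [0.003, 0, 0, 0, 0, 0, 0.004, 0, 0, 0, 0, 0]}}

```text
clock: 5.32
tcp_pos: [459.4, 57.0, 116.9]
eef_rot: [0.734, 0.679, -0.001, 0.001]
force: [-0.7, -9.3, 7.1]
width: 0.8
```

Call:
{"method": "servo_tool", "body": {"targets": [-0.006, 0, 0, 0, 0, 0, -0.006, 0, -0.06, 0, 0, 0, -0.006, 0, -0.12, 0, 0, 0, -0.006, 0, -0.12, 0, 0, 0, -0.006, 0, -0.12, 0, 0, 0, -0.006, 0, -0.12, 0, 0, 0, -0.006, 0, -0.12, 0, 0, 0, -0.006, 0, -0.12, 0, 0, 0]}}

```text
clock: 6.32
tcp_pos: [458.4, 53.3, 235.9]
eef_rot: [0.734, 0.68, -0.0, -0.001]
force: [-0.4, -0.6, -0.2]
width: 0.5
```

```bash
python3 - <<'E'
from h import *
im=bot.camera("top")
cv2.imwrite("pics/t3.png",cv2.resize(im[130:300,200:420,::-1],None,fx=3,fy=3,interpolation=cv2.INTER_CUBIC))
rows([door("R",0,21,236),door("R",0,21,116)])
E
```

```text
[np.float64(-0.347), np.float64(0.167), np.float64(-0.0), np.float64(-0.0), np.float64(-0.1), np.float64(-96.7)]
[np.float64(-0.347), np.float64(0.167), np.float64(0.12), np.float64(-0.0), np.float64(-0.1), np.float64(-96.7)]
```

View pics/t3.png

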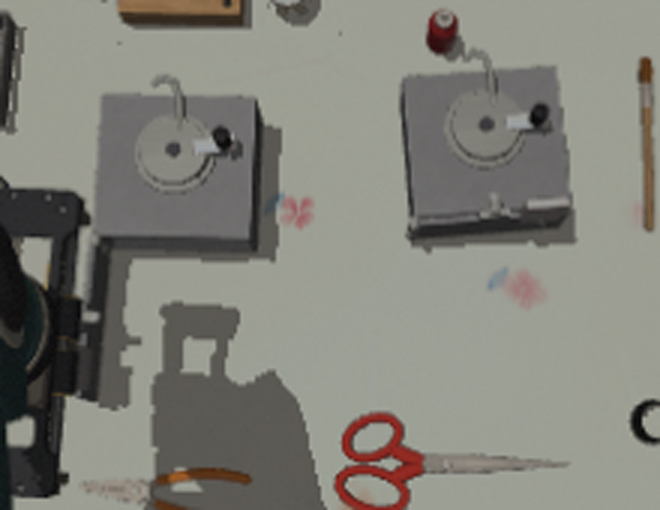

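I felt the stop at 9 N. The left door is still open at crop (90,310) about 0.8 s after release, so it's probably the binding one. Next is the right door.

Call:
{"method": "servo_tool", "body": {"targets": [-0.347, 0.167, 0, 0, 0, -96.5, -0.347, 0.167, 0, 0, 0, -96.5, -0.347, 0.167, 0, 0, 0, -96.5, -0.347, 0.167, 0, 0, 0, -96.5, -0.347, 0.167, 0, 0, 0, -96.5, -0.347, 0.167, 0, 0, 0, -96.5, -0.347, 0.167, 0, 0, 0, -96.5, -0.347, 0.167, 0, 0, 0, -96.5, -0.347, 0.167, 0, 0, 0, -96.5, -0.347, 0.167, 0, 0, 0, -96.5, -0.347, 0.167, 0, 0, 0, -96.5, -0.347, 0.167, 0, 0, 0, -96.5]}}

```text
clock: 7.88
tcp_pos: [598.7, -305.4, 236.6]
eef_rot: [-0.018, 1.0, -0.0, -0.0]
force: [0.4, 0.2, 0.5]
width: 0.5
```

```bash
python3 - <<'E'
from h import *
im=bot.camera("wrist");c=bot.get_calibration("wrist")
print(proj("wrist",(*door("R",0,0,0)[:2],119),c), bot.state()["joint_positions"].round(2))
w=im[130:290,200:480,::-1]
t=bot.camera("top")[130:290,200:480,::-1]
cv2.imwrite("pics/w4.png",cv2.resize(np.vstack([w,t]),None,fx=1.8,fy=1.8,interpolation=cv2.INTER_CUBIC))
rows([door("R",0,21,116)])
E
```

```text
[315.31522913 176.54558969] [ 0.78  0.57 -0.53  1.52  0.31  1.14  1.8 ]
[np.float64(0.0), np.float64(-0.0), np.float64(0.121), np.float64(-0.0), np.float64(0.0), np.float64(-0.2)]
```

View pics/w4.png

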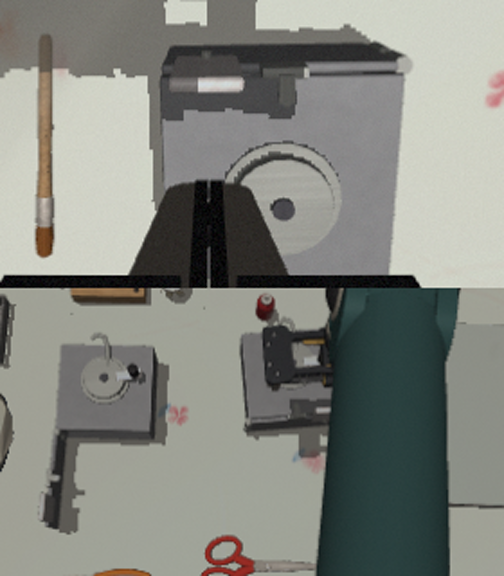

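After about 2.5 s the left door is still wide open, so the left box is p (binding) and the right is q (free). The right tab sits where predicted. I'll descend and use the same arc.

Call:
{"method": "servo_tool", "body": {"targets": [0, 0, 0.05, 0, 0, 0, 0, 0, 0.09, 0, 0, 0, 0, 0, 0.12, 0, 0, 0, 0, 0, 0.12, 0, 0, 0, 0, 0, 0.12, 0, 0, 0]}}

```text
clock: 8.6
tcp_pos: [599.7, -305.6, 118.0]
eef_rot: [-0.018, 1.0, -0.0, 0.001]
force: [-0.0, -0.1, 0.3]
width: 0.6
```

Call:
{"method": "servo_tool", "body": {"targets": [0.012, 0, 0, 0, 0, 4.5, 0.025, -0.001, 0, 0, 0, 9, 0.034, 0, 0, 0, 0, 14, 0.042, 0.001, 0, 0, 0, 18, 0.05, 0.003, 0, 0, 0, 23, 0.058, 0.005, 0, 0, 0, 27.5, 0.066, 0.008, 0, 0, 0, 32, 0.073, 0.012, 0, 0, 0, 36.5, 0.087, 0.022, 0, 0, 0, 46, 0.1, 0.033, 0, 0, 0, 55, 0.11, 0.047, 0, 0, 0, 64, 0.118, 0.061, 0, 0, 0, 73, 0.124, 0.077, 0, 0, 0, 82.5, 0.126, 0.086, 0, 0, 0, 87, 0.127, 0.094, 0, 0, 0, 91.5, 0.127, 0.094, 0, 0, 0, 91.5, 0.127, 0.096, 0, 0, 0, 91.5, 0.127, 0.098, 0, 0, 0, 91.5]}}

```text
clock: 10.85
tcp_pos: [469.7, -216.0, 118.9]
eef_rot: [0.704, 0.711, -0.0, 0.004]
force: [-1.4, -10.6, 2.4]
width: 0.5
```

```bash
python3 - <<'E'
from h import *
print(bot.state()["tcp_pos"],bot.state()["force"],door("R",1.6,14,116))
E
```

```text
[ 469.72665905 -215.95626305  118.8969391 ] [ -1.38218641 -10.63754385   2.36823545] (np.float64(468.6091514662355), np.float64(-216.74408682931863), 116, np.float64(90.61858395959158))
```

The right door is at its stop with 10.6 N. I'll lift off and release it.

Call:
{"method": "servo_tool", "body": {"targets": [-0.006, 0, 0, 0, 0, 0, -0.006, 0, -0.06, 0, 0, 0, -0.006, 0, -0.12, 0, 0, 0, -0.006, 0, -0.12, 0, 0, 0, -0.006, 0, -0.12, 0, 0, 0]}}

```text
clock: 11.48
tcp_pos: [468.2, -217.7, 236.8]
eef_rot: [0.703, 0.711, 0.0, 0.0]
force: [0.9, 0.7, -0.9]
width: 0.5
```

```bash
python3 - <<'E'
from h import *
rows([cam("R",0,24,236)]);print(cam("R",0,24,236))
E
```

```text
[np.float64(-0.091), np.float64(0.158), np.float64(0.001), np.float64(0.0), np.float64(-0.0), np.float64(88.4)]
(np.float64(627.6907505425849), np.float64(-306.52625515837394), 236, np.float64(2.291831180523293))
```

Call:
{"method": "servo_tool", "body": {"targets": [-0.091, 0.158, 0, 0, 0, 88.5, -0.091, 0.158, 0, 0, 0, 88.5, -0.091, 0.158, 0, 0, 0, 88.5, -0.091, 0.158, 0, 0, 0, 88.5, -0.091, 0.158, 0, 0, 0, 88.5, -0.091, 0.158, 0, 0, 0, 88.5, -0.091, 0.158, 0, 0, 0, 88.5, -0.091, 0.158, 0, 0, 0, 88.5, -0.091, 0.158, 0, 0, 0, 88.5, -0.091, 0.158, 0, 0, 0, 88.5, -0.091, 0.158, 0, 0, 0, 88.5, -0.091, 0.158, 0, 0, 0, 88.5]}}

```text
clock: 12.98
tcp_pos: [627.0, -307.5, 236.1]
eef_rot: [1.0, 0.019, -0.0, -0.0]
force: [-0.1, -0.1, -0.5]
width: 0.4
```

```bash
python3 - <<'E'
from h import *
w=bot.camera("wrist")[:,:,::-1];c=bot.get_calibration("wrist")
print("post.1",proj("wrist",(*cam("R",.1,0,0)[:2],122),c),"tab shut",proj("wrist",(*door("R",0,0,0)[:2],119),c), bot.state()["joint_positions"].round(2))
s=bot.camera("side")[130:290,240:440,::-1]
cv2.imwrite("pics/w5.png",np.vstack([w[100:],cv2.resize(s,(375,300))[:, :].copy() if 0 else cv2.copyMakeBorder(cv2.resize(s,(350,280)),0,0,0,290,0)]))
rows([cam("R",0,24,119)])
E
```

```text
post.1 [313.77616649 165.23207275] tab shut [312.19401347 252.24276684] [ 0.29  0.55  0.18  1.48 -0.1   1.12 -1.05]
[np.float64(0.001), np.float64(-0.001), np.float64(0.117), np.float64(-0.0), np.float64(0.0), np.float64(-0.2)]
```

View pics/w5.png

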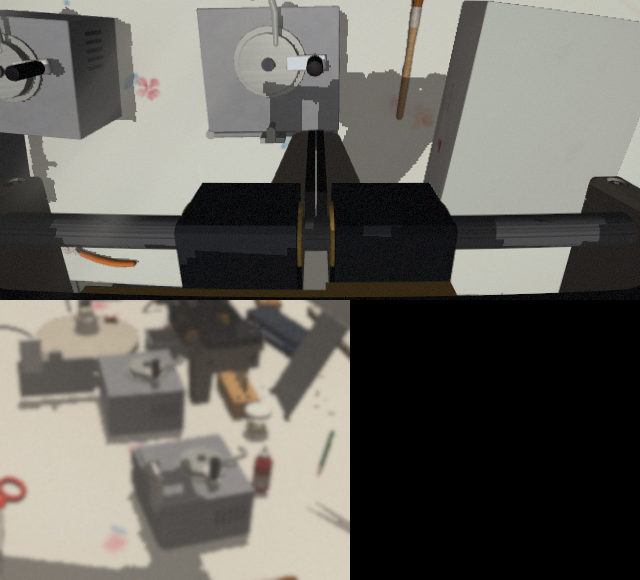

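The right door has sprung shut, and the left one is still open. The post is at (315,165), against a predicted (314,165). I'll descend behind it.

Call:
{"method": "servo_tool", "body": {"targets": [0, 0, 0.05, 0, 0, 0, 0, 0, 0.09, 0, 0, 0, 0, 0, 0.117, 0, 0, 0, 0, 0, 0.118, 0, 0, 0, 0, 0, 0.118, 0, 0, 0]}}

```text
clock: 13.7
tcp_pos: [627.9, -308.0, 119.8]
eef_rot: [1.0, 0.018, 0.001, 0.0]
force: [0.8, 0.3, 0.2]
width: 0.8
```

```bash
python3 - <<'E'
from h import *
print(bot.state()["force"].round(1))
rows([cam("R",t,17,119) for t in np.radians(np.arange(0,191,10))])
E
```

```text
[0.8 0.3 0.2]
[np.float64(0.007), np.float64(-0.002), np.float64(0.001), np.float64(0.0), np.float64(-0.1), np.float64(-0.2)]
[np.float64(0.014), np.float64(0.001), np.float64(0.001), np.float64(0.1), np.float64(-0.1), np.float64(-10.2)]
[np.float64(0.022), np.float64(0.002), np.float64(0.001), np.float64(0.1), np.float64(-0.1), np.float64(-20.2)]
[np.float64(0.03), np.float64(0.001), np.float64(0.001), np.float64(0.1), np.float64(-0.1), np.float64(-30.2)]
[np.float64(0.038), np.float64(-0.001), np.float64(0.001), np.float64(0.1), np.float64(-0.1), np.float64(-40.2)]
[np.float64(0.045), np.float64(-0.004), np.float64(0.001), np.float64(0.1), np.float64(-0.1), np.float64(-50.2)]
[np.float64(0.052), np.float64(-0.008), np.float64(0.001), np.float64(0.1), np.float64(-0.1), np.float64(-60.2)]
[np.float64(0.057), np.float64(-0.013), np.float64(0.001), np.float64(0.1), np.float64(-0.0), np.float64(-70.2)]
[np.float64(0.062), np.float64(-0.02), np.float64(0.001), np.float64(0.1), np.float64(-0.0), np.float64(-80.2)]
[np.float64(0.066), np.float64(-0.027), np.float64(0.001), np.float64(0.1),
[... 471 characters left out ...]
 np.float64(-130.2)]
[np.float64(0.064), np.float64(-0.065), np.float64(0.001), np.float64(0.1), np.float64(0.0), np.float64(-140.2)]
[np.float64(0.059), np.float64(-0.072), np.float64(0.001), np.float64(0.1), np.float64(0.0), np.float64(-150.2)]
[np.float64(0.054), np.float64(-0.077), np.float64(0.001), np.float64(0.1), np.float64(0.0), np.float64(-160.2)]
[np.float64(0.048), np.float64(-0.082), np.float64(0.001), np.float64(0.1), np.float64(0.1), np.float64(-170.2)]
[np.float64(0.041), np.float64(-0.086), np.float64(0.001), np.float64(-0.1), np.float64(-0.1), np.float64(179.8)]
[np.float64(0.033), np.float64(-0.088), np.float64(0.001), np.float64(-0.1), np.float64(-0.1), np.float64(169.8)]
```

Call:
{"method": "servo_tool", "body": {"targets": [0.007, -0.001, 0, 0, 0, 0, 0.014, 0.001, 0, 0, 0, -10, 0.022, 0.002, 0, 0, 0, -20, 0.03, 0.001, 0, 0, 0, -30, 0.038, -0.001, 0, 0, 0, -40, 0.045, -0.004, 0, 0, 0, -50, 0.052, -0.008, 0, 0, 0, -60, 0.057, -0.013, 0, 0, 0, -70, 0.062, -0.02, 0, 0, 0, -80, 0.066, -0.027, 0, 0, 0, -90, 0.068, -0.034, 0, 0, 0, -100, 0.069, -0.042, 0, 0, 0, -110, 0.069, -0.05, 0, 0, 0, -120, 0.067, -0.058, 0, 0, 0, -130, 0.064, -0.065, 0, 0, 0, -140, 0.064, -0.065, 0, 0, 0, -140]}}

```text
clock: 15.7
tcp_pos: [689.7, -240.5, 120.0]
eef_rot: [0.326, 0.946, 0.0, 0.001]
force: [-0.4, 0.5, -0.4]
width: 0.6
```

```bash
python3 - <<'E'
from h import *
print(cam("R",np.radians(140),17,119))
rows([cam("R",np.radians(t),17,119) for t in (150,160,170,180,184)])
E
```

```text
(np.float64(689.1301921280178), np.float64(-240.770257765933), 119, np.float64(142.29183118052327))
[np.float64(0.008), np.float64(0.002), np.float64(0.001), np.float64(0.0), np.float64(0.1), np.float64(-10.3)]
[np.float64(0.016), np.float64(0.003), np.float64(0.001), np.float64(0.0), np.float64(0.1), np.float64(-20.3)]
[np.float64(0.024), np.float64(0.002), np.float64(0.001), np.float64(0.0), np.float64(0.1), np.float64(-30.3)]
[np.float64(0.031), np.float64(0.0), np.float64(0.001), np.float64(0.0), np.float64(0.1), np.float64(-40.3)]
[np.float64(0.034), np.float64(-0.001), np.float64(0.001), np.float64(0.0), np.float64(0.1), np.float64(-44.3)]
```

Call:
{"method": "servo_tool", "body": {"targets": [0.008, 0.002, 0, 0, 0, -10, 0.016, 0.003, 0, 0, 0, -20, 0.024, 0.002, 0, 0, 0, -30, 0.031, 0, 0, 0, 0, -40, 0.033, -0.001, 0, 0, 0, -40, 0.033, -0.001, 0, 0, 0, -40]}}

```text
clock: 16.45
tcp_pos: [665.7, -221.7, 120.1]
eef_rot: [-0.016, 1.0, -0.001, 0.004]
force: [8.0, -0.8, -3.1]
width: 0.2
```

The force is 8 N against the push, so the lever is at its stop. I'll back off, lift and move aside to check.

Call:
{"method": "servo_tool", "body": {"targets": [-0.01, 0, 0, 0, 0, 0, -0.01, 0, -0.05, 0, 0, 0, -0.01, 0, -0.11, 0, 0, 0, -0.01, 0, -0.15, 0, 0, 0, 0.03, 0.06, -0.15, 0, 0, 0, 0.08, 0.11, -0.15, 0, 0, 0, 0.13, 0.16, -0.15, 0, 0, 0, 0.18, 0.21, -0.15, 0, 0, 0, 0.22, 0.26, -0.15, 0, 0, 0, 0.22, 0.26, -0.15, 0, 0, 0, 0.22, 0.26, -0.15, 0, 0, 0, 0.22, 0.26, -0.15, 0, 0, 0]}}

```text
clock: 17.95
tcp_pos: [433.5, 30.4, 269.1]
eef_rot: [-0.017, 1.0, -0.0, 0.0]
force: [0.2, -0.5, 0.4]
width: 0.4
```

```bash
python3 - <<'E'
from h import *
t=bot.camera("top")[130:310,200:440,::-1]; s=bot.camera("side")[130:310,200:440,::-1]
cv2.imwrite("pics/f6.png",cv2.convertScaleAbs(np.vstack([cv2.resize(t,None,fx=2,fy=1.65*1,interpolation=cv2.INTER_CUBIC) if 0 else cv2.resize(t,None,fx=1.66,fy=1.66),cv2.resize(s,None,fx=1.66,fy=1.66)]),alpha=1.4))
for b,phs in (("R",(2.9,3.14)),("L",(0.15,))):
  for p in phs: q=proj("top",(*cam(b,p,0,0)[:2],122)); print(b,p,q,(q-[200,130])*1.66)
print("tab L1.6,1.3",[(proj("top",(*door("L",a,0,0)[:2],119))-[200,130])*1.66 for a in (1.6,1.3)], "tab R0", (proj("top",(*door("R",0,0,0)[:2],119))-[200,130])*1.66)
E
```

```text
R 2.9 [345.489749   165.12952811] [241.51298333  58.31501666]
R 3.14 [345.30481286 169.1847956 ] [241.20598935  65.04676069]
L 0.15 [273.25932544 174.40288706] [121.61048024  73.70879253]
tab L1.6,1.3 [array([ 38.17693136, 200.90422029]), array([ 60.31013473, 198.87212253])] tab R0 [302.3241795  112.06526889]
```

View pics/f6.png

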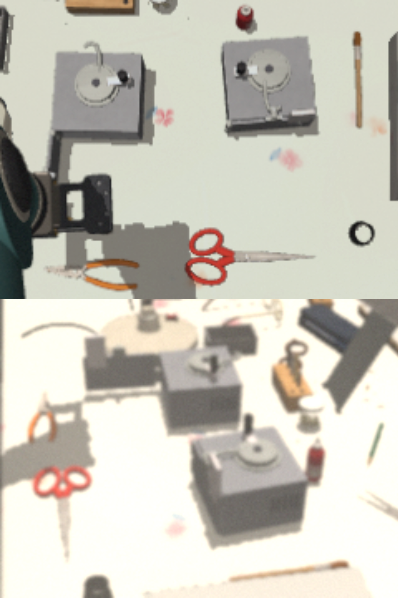

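The right post is at crop (241,68), which fits 3.14 rad (predicted row 65; 2.9 rad would be row 58). Its hook lies on the keeper and the door is shut. The left door is wide open with its lever still to the right, so I'll hand in.

```bash
python3 -c "
from cell import bot
print(bot.finish_job())"
```

```text
the job is handed in; nothing more can be done
None
```

I handed the job in about 18 s into the run, and nothing failed or disagreed in my checks; the hand-in itself reports no verdict.

- **Left door:** I pushed it out to its stop (9 N felt) and let it go. It was still wide open seconds later, so the left box is the binding one. I left it open and did not touch its lock.
- **Right door:** I pushed it out to its stop (11 N felt) and let it go. It sprang shut.
- **Right lock:** I pushed the lever round to its stop (8 N felt). In the last pictures its post is where a full half turn puts it, to within about 2 px, with the hook at the door's keeper.
- **Rest of the table:** In the last pictures the left door is wide open with its lever unturned. The table items in view look unmoved, though I judged this by eye and did not measure it. The arm is clear of everything, with about zero force.

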